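# Lock the scraper into the leaning tool block

## Task

Put the scraper away: pull the red slide knob of the leaning wooden tool block all the way out, then lift the scraper from its white draining stand and slide its blade down the block's slanted slot until the brass collar rests fully on the block. Then let go of it and push the knob fully home, so that its bolt locks the blade. Leave the other things on the sill where they are.

Things in the scene. Friction and masses are not known exactly. Their poses are not given: they have to be found in the camera images.
- block: Leaning wooden tool block, fixed to the sill: dark foot 150 x 90 x 20 mm (x, y, z), origin at the centre of its underside, z up. Its slanted slotted body (see holder) leans 30 degrees to the block's own -x, highest corner 145 mm up. While the knob is home, the 8 mm bolt crosses and blocks the slot 30 mm below its mouth.
- holder: The block's slanted body, 74 x 43 x 110 mm. Origin: centre of the slot mouth, 126 mm above the sill, 40 mm to block -x of the block's origin. z points out of the slot along its axis (up, 30 degrees towards block -x); y = block y. Slot: 96 mm deep to -z, 46 mm long in x, 7 mm wide in y; a lead-in widens it to 17 mm in y over the first 10 mm. The top face is flat.
- knob (a point): Centre of the red knob at the block's +y side: an upright bar 18 x 18 x 40 mm (block x, y, z), 100 mm above the sill, 63.5 mm to +y of the slot's middle when home (33 mm free between cheek and bar), on an 8 mm bolt along y. It can be pinched from above across block x.
- bolt (a joint): Slide of the knob and bolt along block +y: 0 = home (bolt across the slot), 0.028 m = all the way out (slot free beyond about 0.012). Friction about 3 N; it stays where it is left. At home the bolt passes through the window of a fully seated blade; a blade that is not fully seated stops it.
- scraper: Flat scraper, 0.13 kg, alike either way round. Origin: middle of the brass collar's underside; z towards the handle end. Steel blade 40 (x) x 4 (y) mm, z 0 to -90 mm (last 10 mm 34 wide), window 16 (x) x 14 (z) at z -30. Collar 36 x 30 x 6. Blue handle 26 (x) x 16 (y), z 6 to 96. Starts in the stand, leaning up to 4 degrees. Fully home its frame is the holder's, or half a turn about z from it.
- stand: White ceramic draining stand, fixed, 80 x 56 x 45 mm, origin at the centre of its underside. Its upright slot, 46 (x) x 6.5 (y) mm, goes 39 mm deep; the scraper's blade stands in it, blade width along stand x.
- pot: Bystander: terracotta pot, 116 mm across, 105 high, origin under its centre.
- jar: Bystander: glass jar with steel lid, 72 mm across, 100 high, origin under its centre.
- fork: Bystander: three-tined hand fork with wooden handle, lying along its x, 290 mm long, 66 wide; origin on the sill near its middle.
- marker: Bystander: wooden plant marker lying along its x, 170 x 22 x 5 mm; origin under its middle.
- sprayer: Bystander: green bottle, 68 mm across, 170 high, origin under its centre.
- saucer: Bystander: terracotta saucer, 130 mm across, 18 high, origin under its centre.
Mind the look-alikes: they are no part of the job. What is shaped like the scraper but green or pink is not meant.

How it is judged:
By the outcome, as a careful person would: the job done as asked, in the order asked, and still so for the second after the job is handed in, with the robot touching nothing.
It also fails if it takes over 72 s, if anything falls off the work surface, if the arm or the gripper's body presses on something with over 40 N, if the wrist force passes 120 N, or if a joint passes its speed limit or range.

## Robot

A 6-joint arm with a two-finger parallel gripper is mounted at the origin on the work surface. World frame = base frame: x ahead of the robot, y to its left, z up, the work surface at z = 0. Lengths are in m, angles in rad, forces in N, time in s.
With the tool pointing down it reaches from about 0.275 to 0.85 m from the base axis. Payload 5.2 kg.
Tool frame: the origin (TCP) lies between the finger pads; the fingertips stand 17 mm ahead of it and the grasp point (between the pads) lies 2 mm behind it (nose_length is the z of the fingertips in the tool frame, in m); z points along the fingers, x is the direction in which the jaws open and shut, and the axes are right-handed (so a half turn about z gives the same grasp; the last joint's range is limited). The gripper opens to 85 mm and grips with 20 to 120 N. Pads are 22 mm wide; open, the fingers measure 114 mm over their backs; the gripper's body (76 mm by 85 mm) begins 54 mm behind the grasp point. The pads swing forward as they close: fully open they stand 13 mm farther back than shut.
Start: joints at [-1.487, 0.259, 1.535, -0, 1.348, -0.203], TCP at [0.156, -0.528, 0.248] pointing down, gripper open.
Joint ranges: [-3.14, 3.14], [-0.91, 2.08], [0.19, 2.58], [-1.22, 4.36], [0.22, 2.71], [-3.12, 3.12]. Speed limits (rad/s): [2.57, 2.57, 3.14, 3.14, 3.14, 3.14].

## Interface

Orientations are given as a 3x3 rotation matrix whose columns are the frame's x, y, z axes.
In Python, from station import sense, camera, finish_job, nose_length gives the robot as it stands.
- The arm moves only by the tool drive_tool, never from a script. Its argument "moves" is a list of rows, each an object of numbers: "rx", "ry", "rz": the turn, a rotation vector about the tool's x, y, z in degrees; "x", "y", "z": the shift along the tool's x, y, z in mm; "hand": the finger opening in mm, from 0 to 85.4. A call has 1 to 12 rows; each row is the pose to reach, as a shift and turn from the pose commanded when the call began, along the tool's axes at that moment; what a row does not reach only later rows make up. A row lasts 1/10 s, in which the tool goes at most 50 mm and 8.59 degrees, less where a joint would pass 70% of its speed; a pose out of reach is approached as far as the arm can. A call with a gripper value outside its range is refused whole. The fingers move at their own pace and stop on an object; the grip force is fixed at half the most. Time passes only in rows, so rows that repeat a pose let the fingers close. It gives the time, the measured TCP pose, the force and the opening at its end, in the units of the state.
- sense(): the state, without advancing time (a new reading comes with each control period).
- camera(name): name is "scene" or "top"; returns a dict with "frame" (400x640x3 uint8, red, green, blue), "K" (3x3 intrinsics, pixels), "D" ([k1, k2, p1, p2, k3] as OpenCV has them; the pictures are not rectified), "rvec" (rotation vector, rad) and "tvec" (3), from world to camera coordinates, as OpenCV has them. Camera axes: x right, y down, z forward; pixel columns grow to the right and rows downward; lengths in m; the calibration is good to about 2 mm. A picture is of the moment at which its call begins. There is no depth.
- finish_job(): hands the job in, once; it reports no verdict.
The state is a dict: "time": time; "qpos": joint angles; "joint_velocities": joint speeds; "joint_efforts": joint torques, N m; "position": TCP position; "orientation": TCP orientation; "force": force on the tool from outside, world axes, zero at the start; "torque": the same for the moment, N m; "gripper_width": opening from 0.0 (shut) to 1.0 (fully open).
Only numpy, scipy, OpenCV 4.12 (cv2) and the standard library are available. Lean on these libraries where they do the work, as an engineer would, in place of code of your own. Each camera call takes 0.05 s, during which the arm holds its last target. There are 200 camera calls.

## Working session

There is one attempt and no reset: what is moved stays moved. The work goes in short steps, Python scripts to look and compute and a tool call to move; the robot and the scene stay as the last step left them, time stands still between calls to the robot, and variables do not carry over. Pictures are saved under pics/ and viewed, about 8 in all and at most 12, crops included, and the job is handed in when it is done.

Besides the shell and the picture viewer there is one more tool, called after "Request:" as name(argument=value, ...), one argument or row to a line, values as JSON. drive_tool: Moves the arm, as the interface text tells. Its arguments: {"type":"object","properties":{"moves":{"type":"array"}},"required":["moves"]}

```bash
ls; mkdir -p pics; python3 - <<'E'
from station import *
import cv2,pickle
for n in("scene","top"):
    c=camera(n); cv2.imwrite(f"pics/{n}0.png",c["frame"][:,:,::-1]); pickle.dump(c,open(f"{n}0.pkl","wb"))
    print(n,c["K"],c["D"],c["rvec"],c["tvec"])
print(sense(),nose_length)
E
```

```text
pics
scene [[365.81410132   0.         317.81189335]
 [  0.         365.81410132 196.33967263]
 [  0.           0.           1.        ]] [0.02574392 0.         0.         0.         0.        ] [ 1.88065783  1.15563673 -0.60762735] [-0.26579564 -0.18233586  1.55156822]
top [[377.0421305    0.         316.10102707]
 [  0.         377.0421305  202.37424229]
 [  0.           0.           1.        ]] [0.02562198 0.         0.         0.         0.        ] [ 2.15383397 -2.17558681  0.10075406] [0.0270497  0.58282005 1.33325873]
{'time': 0.1, 'qpos': array([-1.48676617e+00,  2.59277810e-01,  1.53596168e+00,  1.26152160e-05,
        1.34800114e+00, -2.02720387e-01]), 'joint_velocities': array([ 0.00262328, -0.00389598, -0.0027056 ,  0.00119306, -0.0011557 ,
       -0.00071157]), 'joint_efforts': array([ 2.94248217e-03, -4.46970034e+01, -2.91245413e+01, -9.49053401e-05,
        6.29381306e-03,  4.44787418e-06]), 'position': array([ 0.15559126, -0.52707527,  0.24755847]), 'orientation': array([[ 2.82834166e-01, -9.59168816e-01, -1.26056472e-04],
       [-9.59167471e-01, -2.82833985e-01,  1.64319028e-03],
       [-1.61174993e-03, -3.43841084e-04, -9.99998642e-01]]), 'force': array([-0.2327885 ,  0.53879213,  0.27506746]), 'torque': array([-0.00573935, -0.00711309,  0.03021362]), 'gripper_width': 0.9996311892939511} 0.017
```

View pics/scene0.png

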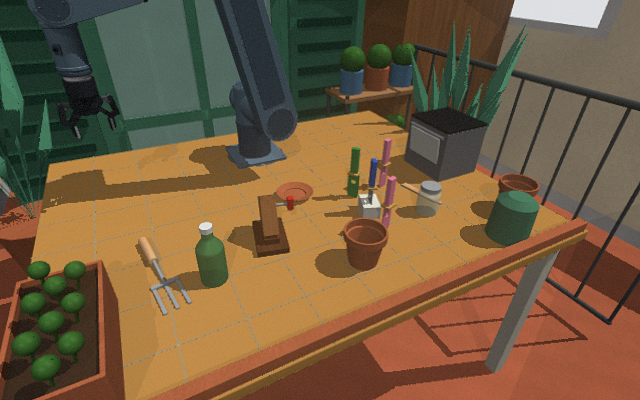

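View pics/top0.png

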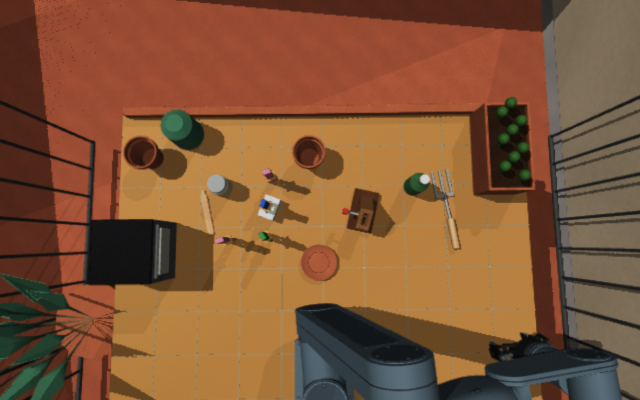

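Both views show the same layout, listed as scene pixel / top pixel.
- **Candidates for the scraper:** blue handle in the white stand (373,172)/(264,203), green (354,172)/(264,237), pink (386,165)/(222,240) and pink (390,200)/(268,174). The description fits the blue one.
- **Block:** (268,225)/(363,210).
- **Red knob:** (290,203)/(346,212). The other reddish things are terracotta.

Next is a close crop and colour masks.

```bash
cat > h.py <<'E'
import numpy as np,cv2,pickle
def cam(n,live=True):
    if live:
        from station import camera
        return camera(n)
    return pickle.load(open(n+"0.pkl","rb"))
def pr(c,P): return cv2.projectPoints(np.array(P,float).reshape(-1,1,3),c["rvec"],c["tvec"],c["K"],np.array(c["D"]))[0][:,0]
def ray(c,uv):
    R=cv2.Rodrigues(c["rvec"])[0]; n=cv2.undistortPoints(np.array(uv,float).reshape(-1,1,2),c["K"],np.array(c["D"]))[:,0]
    d=np.c_[n,np.ones(len(n))]@R; return -R.T@np.ravel(c["tvec"]), d/np.linalg.norm(d,axis=1)[:,None]
def plane(c,uv,z):
    o,d=ray(c,uv); return o+d*((z-o[2])/d[:,2])[:,None]
def tri(c1,u1,c2,u2):
    A=np.zeros((3,3));b=np.zeros(3);L=[]
    for c,u in((c1,u1),(c2,u2)):
        o,d=ray(c,[u]);M=np.eye(3)-np.outer(d[0],d[0]);A+=M;b+=M@o;L.append((M,o))
    X=np.linalg.solve(A,b); return X,[np.linalg.norm(M@(X-o)) for M,o in L]
def blobs(c,lo,hi,roi,minA=8):
    x0,y0,x1,y1=roi; hsv=cv2.cvtColor(c["frame"][y0:y1,x0:x1],cv2.COLOR_RGB2HSV)
    m=cv2.inRange(hsv,np.array(lo),np.array(hi)); n,l,s,ce=cv2.connectedComponentsWithStats(m)
    return [(s[i,4],ce[i]+[x0,y0],s[i,:4]+[x0,y0,0,0],np.argwhere(l==i)[:,::-1]+[x0,y0]) for i in range(1,n) if s[i,4]>=minA]
def crop(c,roi,f): 
    x0,y0,x1,y1=roi; return cv2.resize(c["frame"][y0:y1,x0:x1,::-1],None,fx=f,fy=f,interpolation=cv2.INTER_CUBIC)
E
python3 - <<'E'
from h import *
s,t=cam("scene",0),cam("top",0)
a=crop(s,(245,140,405,260),5);b=crop(t,(245,180,405,240),5)
cv2.imwrite("pics/c1.png",np.vstack([a,b])[:600] if 0 else cv2.resize(np.vstack([a,b]),None,fx=.66,fy=.66))
cv2.imwrite("pics/c1a.png",a);cv2.imwrite("pics/c1b.png",crop(t,(250,180,390,240),5.7))
for n,c,r in(("s",s,(245,140,405,260)),("t",t,(245,180,405,250))):
  for k,lo,hi in(("blue",(105,120,40),(130,255,255)),("red",(0,190,90),(5,255,255)),("red2",(172,150,90),(180,255,255)),("white",(0,0,150),(180,50,255))):
    for B in blobs(c,lo,hi,r): print(n,k,B[0],B[1].round(1),B[2])
E
```

```text
s blue 72 [373.8 170.9] [371 159   6  27]
s red 57 [289.8 201.7] [287 196   6  13]
s white 29 [363.5 195.6] [359 194   9   4]
s white 121 [372.9 202.8] [363 194  18  14]
t blue 50 [263.8 203.5] [260 199   9   9]
t red 24 [345.3 211. ] [343 209   6   5]
t white 78 [272.  199.3] [264 195  16  10]
t white 14 [272.4 208.1] [271 206   4   5]
t white 94 [265.6 214.4] [258 209  16  11]
```

View pics/c1a.png

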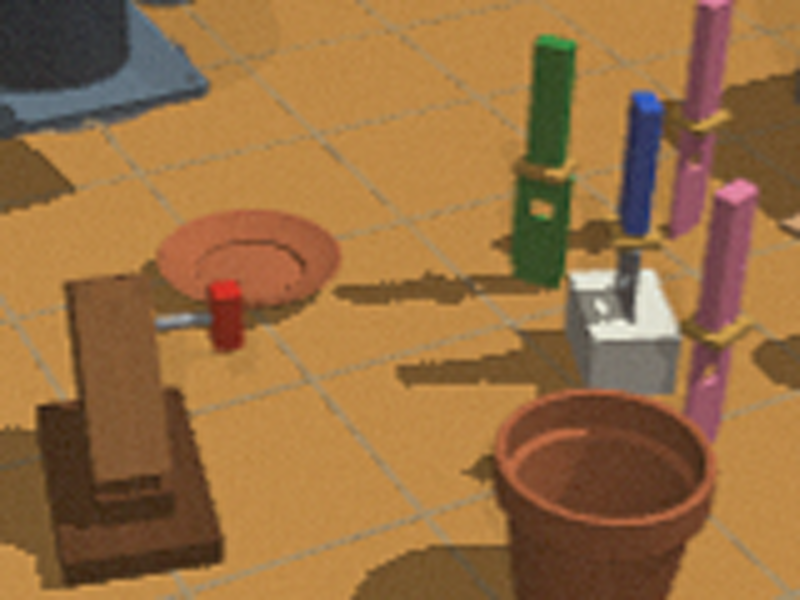

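View pics/c1b.png

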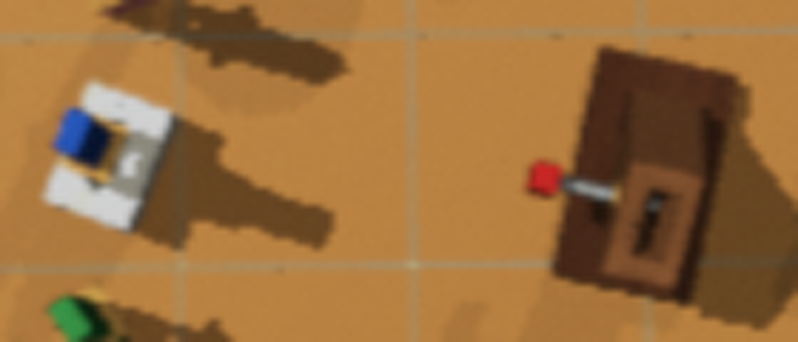

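The crops confirm the blue scraper: its brass collar and blade stand in the white stand, while green and pink stand bare on the sill. In the top crop the block leans towards the robot and the knob is on its left (world +y). The slot opening is at crop (655,220).

Now I'll turn these corners into poses.

```bash
python3 - <<'E'
from h import *
s,t=cam("scene",0),cam("top",0)
T=lambda p:np.array(p,float)/5.7+[250,180]-0.4
S=lambda p:np.array(p,float)/5+[245,140]-0.4
def kab(L,W):
    L=np.array(L);W=np.array(W);l,w=L-L.mean(0),W-W.mean(0)
    a=np.arctan2((l[:,0]*w[:,1]-l[:,1]*w[:,0]).sum(),(l*w).sum());R=np.array([[np.cos(a),-np.sin(a)],[np.sin(a),np.cos(a)]])
    o=W.mean(0)-R@L.mean(0);return o,np.degrees(a),((W-o-L@R.T)*1e3).round(1)
L=[(75,45),(75,-45),(-75,-45),(-75,45)];P=[(597,47),(745,75),(692,303),(553,272)]
W=[plane(t,[T(p)],.02)[0][:2] for p in P]
print("foot top",kab(np.array(L)/1e3,W))
L2=[(-8,21.5,.1445),(-8,-21.5,.1445),(-72,21.5,.1075),(-72,-21.5,.1075)];P2=[(633,160),(707,175),(602,272),(678,290)]
W2=[plane(t,[T(p)],l[2])[0][:2] for p,l in zip(P2,L2)]
print("face",kab(np.array(L2)[:,:2]/1e3,W2))
kn,e=tri(s,S((226,316)),t,T((545,180))); kp=plane(t,[T((545,180))],.12)[0]; print("knob",kn,e,kp)
print("all",kab(np.vstack([np.array(L),np.array(L2)[:,:2],[(-25,63.5)]])/1e3,W+W2+[kp[:2]]))
# scene foot top corners
P3=[(222,548),(65,575),(38,408),(180,390)] ;print("scene foot",[plane(s,[S(p)],.02 if i>1 else 0)[0].round(4) for i,p in enumerate(P3)])
Ls=[(40,28),(40,-28),(-40,-28),(-40,28)];Ps=[(92,80),(178,118),(132,232),(42,202)]
print("stand",kab(np.array(Ls)/1e3,[plane(t,[T(p)],.045)[0][:2] for p in Ps]))
print("handle top",tri(s,S((647,98)),t,T((75,132))))
print("handle bottom",tri(s,S((637,235)),t,T((98,158))))
for C,n,lo in((s,'s',0),(t,'t',0)):
    pass
E
```

```text
foot top (array([ 0.55424108, -0.14885962]), np.float64(-13.003675285149884), array([[-1.5,  3. ],
       [-0.4, -3.3],
       [ 0.9,  0.3],
       [ 1. ,  0. ]]))
face (array([ 0.55451034, -0.14951372]), np.float64(-12.908409528887365), array([[ 0.7,  0.1],
       [ 1.1, -0.5],
       [-0.2,  1.6],
       [-1.6, -1.2]]))
knob [ 0.54497383 -0.07798647  0.09894732] [np.float64(0.0007502744754916636), np.float64(0.000750274475491624)] [ 0.54302551 -0.07722898  0.12      ]
all (array([ 0.55427158, -0.14864787]), np.float64(-12.78034469297707), array([[-1.4,  2.5],
       [-0.6, -3.8],
       [ 0.7,  0.4],
       [ 1.2,  0. ],
       [ 1. , -0.7],
       [ 1.3, -1.3],
       [ 0.1,  0.9],
       [-1.4, -1.9],
       [-0.9,  4. ]]))
scene foot [array([ 0.6252, -0.1174,  0.    ]), array([ 0.6074, -0.2047,  0.    ]), array([ 0.479 , -0.1749,  0.02  ]), array([ 0.4997, -0.0903,  0.02  ])]
stand (array([0.56563708, 0.18923904]), np.float64(-21.88950174204477), array([[ 1.7,  1.1],
       [-2. , -1.1],
       [ 0.9, -2.2],
       [-0.6,  2.2]]))
handle top (array([0.56752257, 0.19053101, 0.19193798]), [np.float64(0.0009157094047603621), np.float64(0.0009157094047603478)])
handle bottom (array([0.56350298, 0.19424627, 0.09199981]), [np.float64(0.003981385445050633), np.float64(0.003981385445050661)])
```

Block at (0.554, -0.149) with yaw -12.9°, and the two corner sets agree to about 1 mm. Stand at (0.566, 0.189) with yaw -21.9°. Next I work out the knob approach.

```bash
cat >> h.py <<'E'
from scipy.spatial.transform import Rotation as Ro
YB=np.radians(-12.9); B=np.array([.5543,-.149,0]); RB=Ro.from_euler('z',YB).as_matrix()
YS=np.radians(-21.9); ST=np.array([.5656,.1892,0])
def bp(x,y,z): return B+RB@(np.array([x,y,z])/1e3)
t30=np.radians(30); RH=RB@np.array([[np.cos(t30),0,-np.sin(t30)],[0,1,0],[np.sin(t30),0,np.cos(t30)]]); H0=bp(-40,0,126)
def rel(p,R,tag=""):
    from station import sense
    st=sense();C=st["orientation"]
    print(tag,"target",np.round(p,4),"shift",(C.T@(np.array(p)-st["position"])*1e3).round(1),"turn",np.degrees(Ro.from_matrix(C.T@R).as_rotvec()).round(2),
      "| t",st["time"],"q",st["qpos"].round(2),"pos",st["position"].round(4),"F",st["force"].round(1),"g",round(st["gripper_width"]*85.4,1))
def Rt(x,z):
    x=np.array(x,float);z=np.array(z,float);z/=np.linalg.norm(z);x-=z*(x@z);x/=np.linalg.norm(x);return np.c_[x,np.cross(z,x),z]
def down(a): return Rt([np.cos(a),np.sin(a),0],[0,0,-1])
def state():
    rel(np.zeros(3),np.eye(3))
E
python3 - <<'E'
from h import *
t=cam("top",0)
for n,p,z in(("green",(264,237),.18),("pink",(222,240),.18),("pink2",(268,174),.18),("jar",(219,184),.1)): print(n,plane(t,[p],z)[0].round(3))
k=bp(-25,65,106);k[2]-=0
rel(k+[0,0,.142],down(YB),"above"); print(k,H0)
E
```

```text
green [0.459 0.187 0.18 ]
pink [0.45  0.321 0.18 ]
pink2 [0.662 0.175 0.18 ]
jar [0.643 0.355 0.1  ]
above target [ 0.5444 -0.0801  0.248 ] shift [-3.188e+02 -4.994e+02  2.000e-01] turn [ -0.07   0.07 -60.67] | t 0.1 q [-1.49  0.26  1.54  0.    1.35 -0.2 ] pos [ 0.1556 -0.5271  0.2476] F [-0.2  0.5  0.3] g 85.4
[ 0.54444223 -0.08005927  0.106     ] [ 0.51530955 -0.14007     0.126     ]
```

Request:
drive_tool(
  moves=[
    {"x": -319,"y": -499,"rz": -60.7,"hand": 60},
    {"x": -319,"y": -499,"rz": -60.7},
    {"x": -319,"y": -499,"rz": -60.7},
    {"x": -319,"y": -499,"rz": -60.7},
    {"x": -319,"y": -499,"rz": -60.7},
    {"x": -319,"y": -499,"rz": -60.7},
    {"x": -319,"y": -499,"rz": -60.7},
    {"x": -319,"y": -499,"rz": -60.7},
    {"x": -319,"y": -499,"rz": -60.7},
    {"x": -319,"y": -499,"rz": -60.7},
    {"x": -319,"y": -499,"rz": -60.7},
    {"x": -319,"y": -499,"rz": -60.7},
  ],
)

```text
$.moves[0]: bad value
```

```bash
python3 - <<'E'
from h import *
k=bp(-25,65,106)
rel(k,down(YB),"knob")
E
```

```text
knob target [ 0.5444 -0.0801  0.106 ] shift [-318.6 -499.4  142.2] turn [ -0.07   0.07 -60.67] | t 0.1 q [-1.49  0.26  1.54  0.    1.35 -0.2 ] pos [ 0.1556 -0.5271  0.2476] F [-0.2  0.5  0.3] g 85.4
```

Request:
drive_tool(
  moves=[
    {"rx": 0,"ry": 0,"rz": -8,"x": -30,"y": -40,"z": 0,"hand": 60},
  ],
)

```text
time: 0.2
position: [0.1832, -0.4907, 0.2474]
orientation: [[0.411, -0.912, -0.001], [-0.912, -0.411, -0.002], [0.001, 0.002, -1.0]]
force: [1.7, 0.4, 1.0]
gripper_width: 0.856
```

```bash
python3 - <<'E'
from h import *
k=bp(-25,65,106)
rel(k+[0,0,.142],down(YB),"knob")
E
```

```text
knob target [ 0.5444 -0.0801  0.248 ] shift [-225.9 -498.    -1.7] turn [  0.12   0.   -52.84] | t 0.2 q [-1.43  0.21  1.6  -0.    1.33 -0.28] pos [ 0.1832 -0.4907  0.2474] F [1.7 0.4 1. ] g 73.1
```

Request:
drive_tool(
  moves=[
    {"rx": 0,"ry": 0,"rz": -52.8,"x": -226,"y": -498,"z": 0,"hand": 60},
    {"rx": 0,"ry": 0,"rz": -52.8,"x": -226,"y": -498,"z": 0,"hand": 60},
    {"rx": 0,"ry": 0,"rz": -52.8,"x": -226,"y": -498,"z": 0,"hand": 60},
    {"rx": 0,"ry": 0,"rz": -52.8,"x": -226,"y": -498,"z": 0,"hand": 60},
    {"rx": 0,"ry": 0,"rz": -52.8,"x": -226,"y": -498,"z": 0,"hand": 60},
    {"rx": 0,"ry": 0,"rz": -52.8,"x": -226,"y": -498,"z": 0,"hand": 60},
    {"rx": 0,"ry": 0,"rz": -52.8,"x": -226,"y": -498,"z": 0,"hand": 60},
    {"rx": 0,"ry": 0,"rz": -52.8,"x": -226,"y": -498,"z": 0,"hand": 60},
    {"rx": 0,"ry": 0,"rz": -52.8,"x": -226,"y": -498,"z": 0,"hand": 60},
    {"rx": 0,"ry": 0,"rz": -52.8,"x": -226,"y": -498,"z": 0,"hand": 60},
    {"rx": 0,"ry": 0,"rz": -52.8,"x": -226,"y": -498,"z": 0,"hand": 60},
    {"rx": 0,"ry": 0,"rz": -52.8,"x": -226,"y": -498,"z": 0,"hand": 60},
  ],
)

```text
time: 1.4
position: [0.5479, -0.0711, 0.2476]
orientation: [[0.977, -0.215, 0.001], [-0.215, -0.977, 0.002], [0.0, -0.002, -1.0]]
force: [-0.3, -0.7, -0.8]
gripper_width: 0.704
```

```bash
python3 - <<'E'
from h import *
k=bp(-25,65,106)
rel(k,down(YB),"knob")
E
```

```text
knob target [ 0.5444 -0.0801  0.106 ] shift [ -1.4   9.8 141.6] turn [-0.13 -0.01  0.46] | t 1.4 q [-0.33  0.26  1.53  0.    1.35 -0.12] pos [ 0.5479 -0.0711  0.2476] F [-0.3 -0.7 -0.8] g 60.2
```

Request:
drive_tool(
  moves=[
    {"rx": 0,"ry": 0,"rz": 0.5,"x": -1.5,"y": 10,"z": 50,"hand": 60},
    {"rx": 0,"ry": 0,"rz": 0.5,"x": -1.5,"y": 10,"z": 90,"hand": 60},
    {"rx": 0,"ry": 0,"rz": 0.5,"x": -1.5,"y": 10,"z": 110,"hand": 60},
    {"rx": 0,"ry": 0,"rz": 0.5,"x": -1.5,"y": 10,"z": 110,"hand": 60},
  ],
)

```text
time: 1.8
position: [0.5387, -0.0848, 0.1347]
orientation: [[0.973, -0.23, -0.008], [-0.23, -0.973, 0.003], [-0.008, -0.001, -1.0]]
force: [-0.1, -0.4, 0.2]
gripper_width: 0.704
```

```bash
python3 - <<'E'
from h import *
k=bp(-25,65,106)
rel(k,down(YB),"knob")
t=cam("top");s=cam("scene")
a=crop(t,(310,180,390,240),5);b=crop(s,(250,150,330,210),5);cv2.imwrite("pics/k1.png",np.hstack([a,b]))
E
```

```text
knob target [ 0.5444 -0.0801  0.106 ] shift [ 4.7 -5.9 28.6] turn [-0.05  0.47 -0.4 ] | t 1.8 q [-0.36  0.36  1.69 -0.    1.1  -0.13] pos [ 0.5387 -0.0848  0.1347] F [-0.1 -0.4  0.2] g 60.1
```

View pics/k1.png

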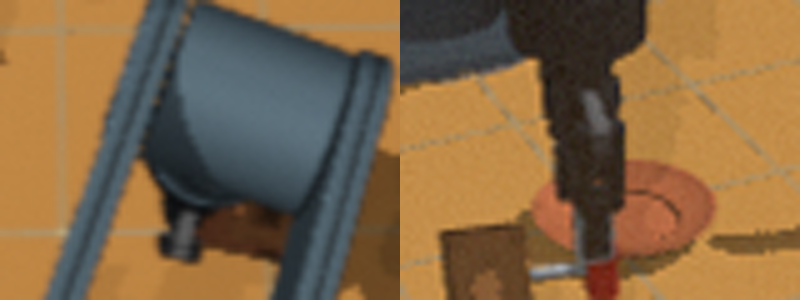

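The top view is hidden by the arm. The scene view shows the finger just above the red knob, at crop (600,255). Measured and commanded poses seem to differ because the arm was still moving, so I let it settle.

Request:
drive_tool(
  moves=[
    {"rx": 0,"ry": 0,"rz": 0,"x": 0,"y": 0,"z": 0,"hand": 60},
    {"rx": 0,"ry": 0,"rz": 0,"x": 0,"y": 0,"z": 0,"hand": 60},
    {"rx": 0,"ry": 0,"rz": 0,"x": 0,"y": 0,"z": 0,"hand": 60},
  ],
)

```text
time: 2.2
position: [0.5424, -0.0854, 0.1396]
orientation: [[0.973, -0.229, 0.002], [-0.229, -0.973, -0.001], [0.002, 0.0, -1.0]]
force: [0.7, 1.1, -0.3]
gripper_width: 0.704
```

```bash
python3 - <<'E'
from h import *
k=bp(-25,65,106)
rel(k,down(YB),"knob")
E
```

```text
knob target [ 0.5444 -0.0801  0.106 ] shift [ 0.7 -5.7 33.6] turn [ 0.02 -0.14 -0.37] | t 2.2 q [-0.36  0.35  1.69 -0.    1.1  -0.13] pos [ 0.5424 -0.0854  0.1396] F [ 0.7  1.1 -0.3] g 60.1
```

Request:
drive_tool(
  moves=[
    {"rx": 0,"ry": 0,"rz": -0.4,"x": 0.7,"y": -5.7,"z": 10,"hand": 60},
    {"rx": 0,"ry": 0,"rz": -0.4,"x": 0.7,"y": -5.7,"z": 22,"hand": 60},
    {"rx": 0,"ry": 0,"rz": -0.4,"x": 0.7,"y": -5.7,"z": 33,"hand": 60},
    {"rx": 0,"ry": 0,"rz": -0.4,"x": 0.7,"y": -5.7,"z": 33,"hand": 60},
    {"rx": 0,"ry": 0,"rz": -0.4,"x": 0.7,"y": -5.7,"z": 33,"hand": 10},
    {"rx": 0,"ry": 0,"rz": -0.4,"x": 0.7,"y": -5.7,"z": 33,"hand": 10},
    {"rx": 0,"ry": 0,"rz": -0.4,"x": 0.7,"y": -5.7,"z": 33,"hand": 10},
    {"rx": 0,"ry": 0,"rz": -0.4,"x": 0.7,"y": -5.7,"z": 33,"hand": 10},
    {"rx": 0,"ry": 0,"rz": -0.4,"x": 0.7,"y": -5.7,"z": 33,"hand": 10},
    {"rx": 0,"ry": 0,"rz": -0.4,"x": 0.7,"y": -5.7,"z": 33,"hand": 10},
  ],
)

```text
time: 3.2
position: [0.5456, -0.0802, 0.106]
orientation: [[0.975, -0.223, 0.004], [-0.223, -0.975, -0.001], [0.004, -0.0, -1.0]]
force: [5.9, -0.4, -2.2]
gripper_width: 0.201
```

```bash
python3 - <<'E'
from h import *
k=bp(-25,65,106)
rel(k,down(YB),"knob")
E
```

```text
knob target [ 0.5444 -0.0801  0.106 ] shift [-1.2  0.1  0. ] turn [-0.   -0.24 -0.  ] | t 3.2 q [-0.35  0.39  1.72  0.    1.02 -0.12] pos [ 0.5456 -0.0802  0.106 ] F [ 5.9 -0.4 -2.2] g 17.1
```

Request:
drive_tool(
  moves=[
    {"rx": 0,"ry": 0,"rz": 0,"x": 1,"y": -5,"z": 0,"hand": 10},
    {"rx": 0,"ry": 0,"rz": 0,"x": 1,"y": -12,"z": 0,"hand": 10},
    {"rx": 0,"ry": 0,"rz": 0,"x": 1,"y": -19,"z": 0,"hand": 10},
    {"rx": 0,"ry": 0,"rz": 0,"x": 1,"y": -25,"z": 0,"hand": 10},
    {"rx": 0,"ry": 0,"rz": 0,"x": 1,"y": -28,"z": 0,"hand": 10},
    {"rx": 0,"ry": 0,"rz": 0,"x": 1,"y": -30,"z": 0,"hand": 10},
    {"rx": 0,"ry": 0,"rz": 0,"x": 1,"y": -30,"z": 0,"hand": 10},
  ],
)

```text
time: 3.9
position: [0.5514, -0.0556, 0.1059]
orientation: [[0.975, -0.222, -0.0], [-0.222, -0.975, -0.009], [0.002, 0.009, -1.0]]
force: [-2.3, -23.8, 0.4]
gripper_width: 0.198
```

```bash
python3 - <<'E'
from h import *
k=bp(-25,65,106)
rel(k,down(YB),"knob")
E
```

```text
knob target [ 0.5444 -0.0801  0.106 ] shift [-1.3 25.4  0.1] turn [ 0.5  -0.1   0.09] | t 3.9 q [-0.3   0.4   1.71 -0.01  1.03 -0.07] pos [ 0.5514 -0.0556  0.1059] F [ -2.3 -23.8   0.4] g 16.9
```

Request:
drive_tool(
  moves=[
    {"rx": 0,"ry": 0,"rz": 0,"x": 0,"y": 0,"z": 0,"hand": 10},
    {"rx": 0,"ry": 0,"rz": 0,"x": 0,"y": -1,"z": 0,"hand": 10},
    {"rx": 0,"ry": 0,"rz": 0,"x": 0,"y": -1,"z": 0,"hand": 10},
    {"rx": 0,"ry": 0,"rz": 0,"x": 0,"y": -1,"z": 0,"hand": 10},
  ],
)

```text
time: 4.3
position: [0.5514, -0.0555, 0.1058]
orientation: [[0.975, -0.222, -0.001], [-0.222, -0.975, -0.01], [0.002, 0.01, -1.0]]
force: [-3.1, -26.7, 0.1]
gripper_width: 0.201
```

```bash
python3 - <<'E'
from h import *
k=bp(-25,65,106)
rel(k,down(YB),"knob")
E
```

```text
knob target [ 0.5444 -0.0801  0.106 ] shift [-1.3 25.5  0.1] turn [ 0.55 -0.09  0.07] | t 4.3 q [-0.3   0.4   1.71 -0.01  1.03 -0.07] pos [ 0.5514 -0.0555  0.1058] F [ -3.1 -26.7   0.1] g 17.2
```

The knob hit its stop: 27 N against about 3 N of friction, with no motion. I release it, rise, and measure the scraper's lean from the first images.

Request:
drive_tool(
  moves=[
    {"rx": 0,"ry": 0,"rz": 0,"x": 0,"y": 4,"z": 0,"hand": 60},
    {"rx": 0,"ry": 0,"rz": 0,"x": 0,"y": 4,"z": 0,"hand": 60},
    {"rx": 0,"ry": 0,"rz": 0,"x": 0,"y": 4,"z": 0,"hand": 60},
    {"rx": 0,"ry": 0,"rz": 0,"x": 0,"y": 4,"z": 0,"hand": 60},
    {"rx": 0,"ry": 0,"rz": 0,"x": 0,"y": 4,"z": -30,"hand": 60},
    {"rx": 0,"ry": 0,"rz": 0,"x": 0,"y": 4,"z": -80,"hand": 60},
    {"rx": 0,"ry": 0,"rz": 0,"x": 0,"y": 4,"z": -130,"hand": 60},
    {"rx": 0,"ry": 0,"rz": 0,"x": 0,"y": 4,"z": -150,"hand": 60},
    {"rx": 0,"ry": 0,"rz": 0,"x": 0,"y": 4,"z": -150,"hand": 60},
    {"rx": 0,"ry": 0,"rz": 0,"x": 0,"y": 4,"z": -150,"hand": 60},
  ],
)

```text
time: 5.3
position: [0.5504, -0.0529, 0.255]
orientation: [[0.975, -0.222, -0.0], [-0.222, -0.975, 0.0], [-0.0, -0.0, -1.0]]
force: [-0.0, 0.2, -0.4]
gripper_width: 0.703
```

```bash
cat >> h.py <<'E'
def axis(s,t,rs,rt,lo=(105,100,30),hi=(130,255,255)):
    """handle axis: centroids+PCA of the blue mask in the scene view, top face / base in both views"""
    out=[]
    for c,r in((s,rs),(t,rt)):
        b=max(blobs(c,lo,hi,r),key=lambda b:b[0])
        (vx,vy,x,y)=cv2.fitLine(b[3].astype(np.float32),cv2.DIST_L2,0,.01,.01).ravel()
        o,d=ray(c,[(x-20*vx,y-20*vy),(x+20*vx,y+20*vy)]); out.append((np.cross(d[0],d[1]),o,(x,y),b[2],b[0]))
    return out
E
python3 - <<'E'
from h import *
s,t=cam("scene",0),cam("top",0)
o=axis(s,t,(355,150,390,195),(255,190,285,215))
for q in o: print(q[2:])
n1=o[0][0]/np.linalg.norm(o[0][0]);n2=o[1][0]/np.linalg.norm(o[1][0]);a=np.cross(n1,n2);a/=np.linalg.norm(a);a*=np.sign(a[2]);print("axis",a,np.linalg.norm(np.cross(n1,n2)))
ms=tri(s,o[0][2],t,o[1][2]);print("mid",ms)
# axis candidates constrained by the well-measured scene plane
RS=Ro.from_euler('z',YS).as_matrix()
print("axis in stand frame deg x,y lean",np.degrees(RS.T@a)[:2],"scene plane normal in stand frame",RS.T@n1)
# predicted scene direction for upright
u=pr(s,[ms[0],ms[0]+[0,0,.045],ms[0]-[0,0,.045]]);print(u, "mask pts ends")
u=pr(t,[ms[0]+[0,0,.045],ms[0]-[0,0,.045]]);print(u)
state()
E
```

```text
((np.float32(372.96945), np.float32(172.15266)), array([370, 159,   7,  28]), np.int32(131))
((np.float32(263.79245), np.float32(203.49057)), array([260, 199,   9,   9]), np.int32(53))
axis [ 0.04267302 -0.04541501  0.99805636] 0.9561418285905471
mid (array([0.56892099, 0.19269822, 0.14777826]), [np.float64(0.00032751745841213663), np.float64(0.00032751745841217176)])
axis in stand frame deg x,y lean [ 3.23909195 -1.50236305] scene plane normal in stand frame [0.26787359 0.96340073 0.01013756]
[[373.0768317  172.14205359]
 [374.58489019 159.03230422]
 [371.63656111 184.69104638]] mask pts ends
[[261.79415659 202.14770734]
 [265.81585921 204.84171866]]
 target [0. 0. 0.] shift [-548.4   70.6  255.1] turn [ 1.7886e+02 -2.0100e+01 -1.0000e-02] | t 5.3 q [-0.3   0.26  1.52  0.    1.37 -0.07] pos [ 0.5504 -0.0529  0.255 ] F [-0.   0.2 -0.4] g 60.1
```

```bash
python3 - <<'E'
from h import *
rel([.569,.1927,.255],down(YS+np.pi/2),"above scraper")
E
```

```text
above scraper target [0.569  0.1927 0.255 ] shift [-3.640e+01 -2.436e+02  1.000e-01] turn [-2.000e-02 -0.000e+00 -8.092e+01] | t 5.3 q [-0.3   0.26  1.52  0.    1.37 -0.07] pos [ 0.5504 -0.0529  0.255 ] F [-0.   0.2 -0.4] g 60.1
```

Request:
drive_tool(
  moves=[
    {"rx": 0,"ry": 0,"rz": -8,"x": -4,"y": -24,"z": 0,"hand": 60},
    {"rx": 0,"ry": 0,"rz": -16,"x": -8,"y": -48,"z": 0,"hand": 60},
    {"rx": 0,"ry": 0,"rz": -24,"x": -12,"y": -72,"z": 0,"hand": 60},
    {"rx": 0,"ry": 0,"rz": -32,"x": -16,"y": -96,"z": 0,"hand": 60},
    {"rx": 0,"ry": 0,"rz": -40,"x": -20,"y": -120,"z": 0,"hand": 60},
    {"rx": 0,"ry": 0,"rz": -48,"x": -24,"y": -144,"z": 0,"hand": 60},
    {"rx": 0,"ry": 0,"rz": -56,"x": -28,"y": -168,"z": 0,"hand": 60},
    {"rx": 0,"ry": 0,"rz": -64,"x": -32,"y": -192,"z": 0,"hand": 60},
    {"rx": 0,"ry": 0,"rz": -72,"x": -36,"y": -216,"z": 0,"hand": 60},
    {"rx": 0,"ry": 0,"rz": -80,"x": -36,"y": -240,"z": 0,"hand": 60},
    {"rx": 0,"ry": 0,"rz": -81,"x": -36.4,"y": -243.6,"z": 0,"hand": 60},
    {"rx": 0,"ry": 0,"rz": -81,"x": -36.4,"y": -243.6,"z": 0,"hand": 60},
  ],
)

```text
time: 6.5
position: [0.5684, 0.1925, 0.2531]
orientation: [[0.373, 0.928, -0.004], [0.928, -0.373, -0.001], [-0.002, -0.003, -1.0]]
force: [0.8, -0.0, 0.1]
gripper_width: 0.701
```

Request:
drive_tool(
  moves=[
    {"rx": 0,"ry": 0,"rz": 0,"x": 0,"y": 0,"z": 0,"hand": 60},
    {"rx": 0,"ry": 0,"rz": 0,"x": 0,"y": 0,"z": 0,"hand": 60},
  ],
)

```text
time: 6.7
position: [0.5692, 0.191, 0.2548]
orientation: [[0.375, 0.927, -0.001], [0.927, -0.375, -0.0], [-0.001, -0.001, -1.0]]
force: [-0.1, 0.2, 0.1]
gripper_width: 0.698
```

```bash
python3 - <<'E'
from h import *
rel([.569,.1927,.156],down(YS+np.pi/2),"above scraper")
t=cam("top");s=cam("scene")
a=crop(t,(220,170,300,230),5);b=crop(s,(335,120,415,220),5);cv2.imwrite("pics/s1.png",np.hstack([cv2.copyMakeBorder(a,0,200,0,0,0),b]))
E
```

```text
above scraper target [0.569  0.1927 0.156 ] shift [ 1.6 -0.8 98.8] turn [-0.05  0.05 -0.1 ] | t 6.7 q [ 0.14  0.35  1.4  -0.    1.4  -1.05] pos [0.5692 0.191  0.2548] F [-0.1  0.2  0.1] g 59.6
```

View pics/s1.png

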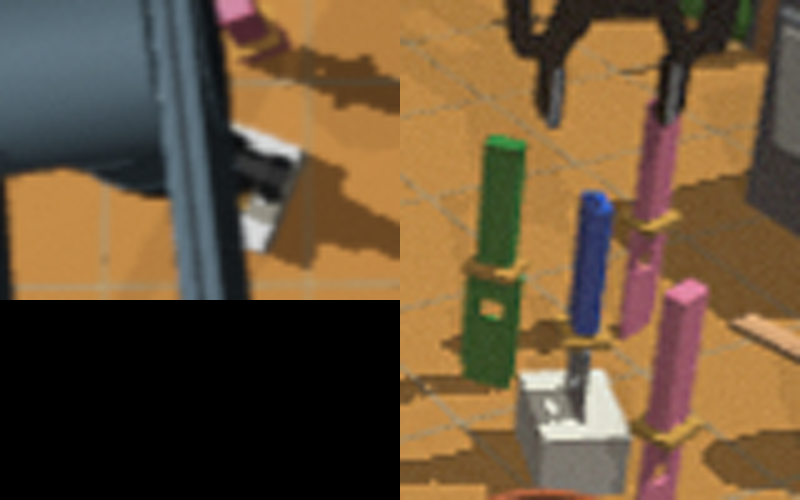

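The scene crop shows the open fingers (about crop 553 and 675) straddling the blue handle (596,200). The projected handle top agrees to within 0.5 px, so I descend and grip.

Request:
drive_tool(
  moves=[
    {"rx": 0,"ry": 0,"rz": 0,"x": 1.6,"y": -0.8,"z": 30,"hand": 60},
    {"rx": 0,"ry": 0,"rz": 0,"x": 1.6,"y": -0.8,"z": 60,"hand": 60},
    {"rx": 0,"ry": 0,"rz": 0,"x": 1.6,"y": -0.8,"z": 85,"hand": 60},
    {"rx": 0,"ry": 0,"rz": 0,"x": 1.6,"y": -0.8,"z": 98.5,"hand": 60},
    {"rx": 0,"ry": 0,"rz": 0,"x": 1.6,"y": -0.8,"z": 98.5,"hand": 60},
    {"rx": 0,"ry": 0,"rz": 0,"x": 1.6,"y": -0.8,"z": 98.5,"hand": 30},
    {"rx": 0,"ry": 0,"rz": 0,"x": 1.6,"y": -0.8,"z": 98.5,"hand": 25},
    {"rx": 0,"ry": 0,"rz": 0,"x": 1.6,"y": -0.8,"z": 98.5,"hand": 5},
    {"rx": 0,"ry": 0,"rz": 0,"x": 1.6,"y": -0.8,"z": 98.5,"hand": 5},
    {"rx": 0,"ry": 0,"rz": 0,"x": 1.6,"y": -0.8,"z": 98.5,"hand": 5},
    {"rx": 0,"ry": 0,"rz": 0,"x": 1.6,"y": -0.8,"z": 98.5,"hand": 5},
    {"rx": 0,"ry": 0,"rz": 0,"x": 1.6,"y": -0.8,"z": 98.5,"hand": 5},
  ],
)

```text
time: 8.0
position: [0.5699, 0.1931, 0.1585]
orientation: [[0.372, 0.928, 0.002], [0.928, -0.372, -0.001], [-0.0, 0.002, -1.0]]
force: [-1.1, -3.1, 6.0]
gripper_width: 0.182
```

```bash
python3 - <<'E'
from h import *
state()
E
```

```text
target [0. 0. 0.] shift [-391.4 -457.5  157.4] turn [-1.4900e+02 -1.0077e+02 -1.1000e-01] | t 8.0 q [ 0.14  0.42  1.53 -0.    1.19 -1.05] pos [0.5699 0.1931 0.1585] F [-1.1 -3.1  6. ] g 15.5
```

Request:
drive_tool(
  moves=[
    {"rx": 0,"ry": 0,"rz": 0,"x": 0,"y": 0,"z": -8,"hand": 5},
    {"rx": 0,"ry": 0,"rz": 0,"x": 0,"y": 0,"z": -18,"hand": 5},
    {"rx": 0,"ry": 0,"rz": 0,"x": 0,"y": 0,"z": -30,"hand": 5},
    {"rx": 0,"ry": 0,"rz": 0,"x": 0,"y": 0,"z": -45,"hand": 5},
    {"rx": 0,"ry": 0,"rz": 0,"x": 0,"y": 0,"z": -65,"hand": 5},
    {"rx": 0,"ry": 0,"rz": 0,"x": 0,"y": 0,"z": -95,"hand": 5},
    {"rx": 0,"ry": 0,"rz": 0,"x": 0,"y": 0,"z": -120,"hand": 5},
    {"rx": 0,"ry": 0,"rz": 0,"x": 0,"y": 0,"z": -130,"hand": 5},
    {"rx": 0,"ry": 0,"rz": 0,"x": 0,"y": 0,"z": -130,"hand": 5},
    {"rx": 0,"ry": 0,"rz": 0,"x": 0,"y": 0,"z": -130,"hand": 5},
  ],
)

```text
time: 9.0
position: [0.5689, 0.1938, 0.286]
orientation: [[0.372, 0.928, -0.001], [0.928, -0.372, 0.0], [-0.0, -0.001, -1.0]]
force: [1.0, 0.1, -2.1]
gripper_width: 0.182
```

```bash
python3 - <<'E'
from h import *
state()
from station import sense
st=sense();g=st["position"];R=st["orientation"]
# pre-insert pose: collar 115 mm out along slot axis; grasp 62 mm above collar
RT=Rt(RH[:,1],-RH[:,2])
rel(H0+RH[:,2]*(.115+.060),RT,"pre")
E
```

```text
target [0. 0. 0.] shift [-391.6 -455.6  286.6] turn [ 1.4907e+02  1.0081e+02 -8.0000e-02] | t 9.0 q [ 0.14  0.33  1.34  0.    1.47 -1.05] pos [0.5689 0.1938 0.286 ] F [ 1.   0.1 -2.1] g 15.5
pre target [ 0.43   -0.1205  0.2776] shift [-343.5  -11.9    8.6] turn [-30.     2.36  -8.75] | t 9.0 q [ 0.14  0.33  1.34  0.    1.47 -1.05] pos [0.5689 0.1938 0.286 ] F [ 1.   0.1 -2.1] g 15.5
```

The scraper is held and lifted. Now I turn it so its broad side faces the scene camera and measure how it sits in the hand.

Request:
drive_tool(
  moves=[
    {"rx": 0,"ry": 0,"rz": -8,"x": 0,"y": 0,"z": 0,"hand": 5},
    {"rx": 0,"ry": 0,"rz": -16,"x": 0,"y": 0,"z": 0,"hand": 5},
    {"rx": 0,"ry": 0,"rz": -24,"x": 0,"y": 0,"z": 0,"hand": 5},
    {"rx": 0,"ry": 0,"rz": -32,"x": 0,"y": 0,"z": 0,"hand": 5},
    {"rx": 0,"ry": 0,"rz": -40,"x": 0,"y": 0,"z": 0,"hand": 5},
    {"rx": 0,"ry": 0,"rz": -48,"x": 0,"y": 0,"z": 0,"hand": 5},
    {"rx": 0,"ry": 0,"rz": -56,"x": 0,"y": 0,"z": 0,"hand": 5},
    {"rx": 0,"ry": 0,"rz": -64,"x": 0,"y": 0,"z": 0,"hand": 5},
    {"rx": 0,"ry": 0,"rz": -70,"x": 0,"y": 0,"z": 0,"hand": 5},
    {"rx": 0,"ry": 0,"rz": -70,"x": 0,"y": 0,"z": 0,"hand": 5},
    {"rx": 0,"ry": 0,"rz": -70,"x": 0,"y": 0,"z": 0,"hand": 5},
  ],
)

```text
time: 10.1
position: [0.5688, 0.1937, 0.2854]
orientation: [[-0.743, 0.67, -0.002], [0.67, 0.743, -0.0], [0.002, -0.002, -1.0]]
force: [-0.6, 0.0, -0.5]
gripper_width: 0.182
```

```bash
python3 - <<'E'
from h import *
from station import sense
st=sense();p=st["position"];R=st["orientation"];print(p,R)
s=cam("scene");pickle.dump((s,st),open("rot.pkl","wb"))
img=crop(s,(330,90,430,190),6)
u=pr(s,[p,p+R[:,2]*.06,p+R[:,2]*.15]);print("tcp, collar, tip nominal px",u, (u-[330,90])*6)
cv2.imwrite("pics/r1.png",img)
E
```

```text
[0.56884613 0.19365717 0.28539736] [[-7.42716604e-01  6.69601404e-01 -2.45082319e-03]
 [ 6.69603903e-01  7.42718340e-01 -2.83082255e-04]
 [ 1.63071906e-03 -1.85133067e-03 -9.99996957e-01]]
tcp, collar, tip nominal px [[378.18486652 130.03982802]
 [375.94274935 149.06710394]
 [372.83765344 175.52180992]] [[289.10919913 240.23896812]
 [275.65649613 354.40262366]
 [257.02592063 513.1308595 ]]
```

View pics/r1.png

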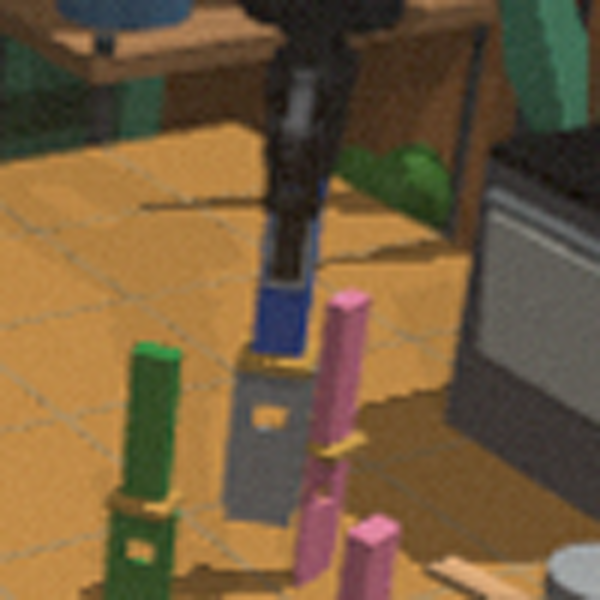

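The broad side of the scraper is visible: window at crop (269,415), tip centre at (257,516), collar at (277,362). The edges run parallel to the projected tool axis to within about 0.5°. Lateral offset is about 0, and the collar is about 62.5 mm ahead of the TCP. The scraper is square in the hand, so I raise it and turn back.

Request:
drive_tool(
  moves=[
    {"rx": 0,"ry": 0,"rz": 8,"x": 0,"y": 0,"z": -20,"hand": 5},
    {"rx": 0,"ry": 0,"rz": 16,"x": 0,"y": 0,"z": -40,"hand": 5},
    {"rx": 0,"ry": 0,"rz": 24,"x": 0,"y": 0,"z": -60,"hand": 5},
    {"rx": 0,"ry": 0,"rz": 32,"x": 0,"y": 0,"z": -80,"hand": 5},
    {"rx": 0,"ry": 0,"rz": 40,"x": 0,"y": 0,"z": -80,"hand": 5},
    {"rx": 0,"ry": 0,"rz": 48,"x": 0,"y": 0,"z": -80,"hand": 5},
    {"rx": 0,"ry": 0,"rz": 56,"x": 0,"y": 0,"z": -80,"hand": 5},
    {"rx": 0,"ry": 0,"rz": 61,"x": 0,"y": 0,"z": -80,"hand": 5},
    {"rx": 0,"ry": 0,"rz": 61,"x": 0,"y": 0,"z": -80,"hand": 5},
    {"rx": 0,"ry": 0,"rz": 61,"x": 0,"y": 0,"z": -80,"hand": 5},
  ],
)

```text
time: 11.15
position: [0.5693, 0.1937, 0.3666]
orientation: [[0.221, 0.975, -0.0], [0.975, -0.221, -0.0], [-0.0, -0.0, -1.0]]
force: [0.2, -0.7, -1.8]
gripper_width: 0.179
```

```bash
sed -i 's/^B=.*//; s/B=np.array(\[.5543,-.149,0\])/B=np.array([.5555,-.1493,0])/' h.py; cat >> h.py <<'E'
RT=Rt(RH[:,1],-RH[:,2])
def tcp(out): return H0+RH[:,2]*(out/1e3+.0625)
E
python3 - <<'E'
from h import *
print(H0); rel(tcp(130),RT,"pre")
E
```

```text
[ 0.51650955 -0.14037     0.126     ]
pre target [ 0.4227 -0.1189  0.2927] shift [-337.3  -73.7   73.9] turn [-3.002e+01 -2.000e-02  1.100e-01] | t 11.15 q [ 0.14  0.31  1.19  0.    1.65 -1.2 ] pos [0.5693 0.1937 0.3666] F [ 0.2 -0.7 -1.8] g 15.3
```

Request:
drive_tool(
  moves=[
    {"rx": -3,"ry": 0,"rz": 0,"x": -34,"y": -7,"z": 0,"hand": 5},
    {"rx": -6,"ry": 0,"rz": 0,"x": -68,"y": -15,"z": 5,"hand": 5},
    {"rx": -9,"ry": 0,"rz": 0,"x": -101,"y": -22,"z": 10,"hand": 5},
    {"rx": -12,"ry": 0,"rz": 0,"x": -135,"y": -30,"z": 15,"hand": 5},
    {"rx": -15,"ry": 0,"rz": 0,"x": -169,"y": -37,"z": 25,"hand": 5},
    {"rx": -18,"ry": 0,"rz": 0,"x": -202,"y": -44,"z": 35,"hand": 5},
    {"rx": -21,"ry": 0,"rz": 0,"x": -236,"y": -52,"z": 45,"hand": 5},
    {"rx": -24,"ry": 0,"rz": 0,"x": -270,"y": -59,"z": 55,"hand": 5},
    {"rx": -27,"ry": 0,"rz": 0,"x": -303,"y": -66,"z": 65,"hand": 5},
    {"rx": -30,"ry": 0,"rz": 0,"x": -337.3,"y": -73.7,"z": 74,"hand": 5},
    {"rx": -30,"ry": 0,"rz": 0,"x": -337.3,"y": -73.7,"z": 74,"hand": 5},
    {"rx": -30,"ry": 0,"rz": 0,"x": -337.3,"y": -73.7,"z": 74,"hand": 5},
  ],
)

```text
time: 12.35
position: [0.4214, -0.1202, 0.2927]
orientation: [[0.227, 0.844, 0.487], [0.974, -0.197, -0.113], [0.0, 0.5, -0.866]]
force: [0.5, 0.1, -0.6]
gripper_width: 0.179
```

Request:
drive_tool(
  moves=[
    {"rx": 0,"ry": 0,"rz": 0,"x": 0,"y": 0,"z": 0,"hand": 5},
    {"rx": 0,"ry": 0,"rz": 0,"x": 0,"y": 0,"z": 0,"hand": 5},
  ],
)

```text
time: 12.55
position: [0.4232, -0.1174, 0.2934]
orientation: [[0.219, 0.845, 0.488], [0.976, -0.19, -0.11], [-0.0, 0.5, -0.866]]
force: [-0.1, 0.2, -0.3]
gripper_width: 0.176
```

```bash
python3 - <<'E'
from h import *
rel(tcp(95),RT,"near")
from station import sense
st=sense();p=st["position"];R=st["orientation"]
s=cam("scene");t=cam("top")
ax=H0-RH[:,2]*0
for c,n in((s,"s"),(t,"t")): print(n,"mouth, mouth+40 along axis, tip, collar",pr(c,[H0,H0+RH[:,2]*.04,p+R[:,2]*.1525,p+R[:,2]*.0625]).round(1).tolist())
a=crop(s,(230,140,310,240),5);b=crop(t,(325,180,405,280),5);cv2.imwrite("pics/p1.png",np.hstack([a,b]))
E
```

```text
near target [ 0.4397 -0.1228  0.2624] shift [-1.7 -0.5 35.5] turn [ 0.02 -0.11  0.22] | t 12.55 q [-0.72 -0.3   2.08  0.31  0.92 -2.21] pos [ 0.4232 -0.1174  0.2934] F [-0.1  0.2 -0.3] g 15.1
s mouth, mouth+40 along axis, tip, collar [[265.2, 195.2], [263.6, 181.3], [264.2, 181.1], [260.4, 149.4]]
t mouth, mouth+40 along axis, tip, collar [[364.4, 218.8], [364.4, 224.2], [363.9, 224.0], [363.9, 237.4]]
```

View pics/p1.png

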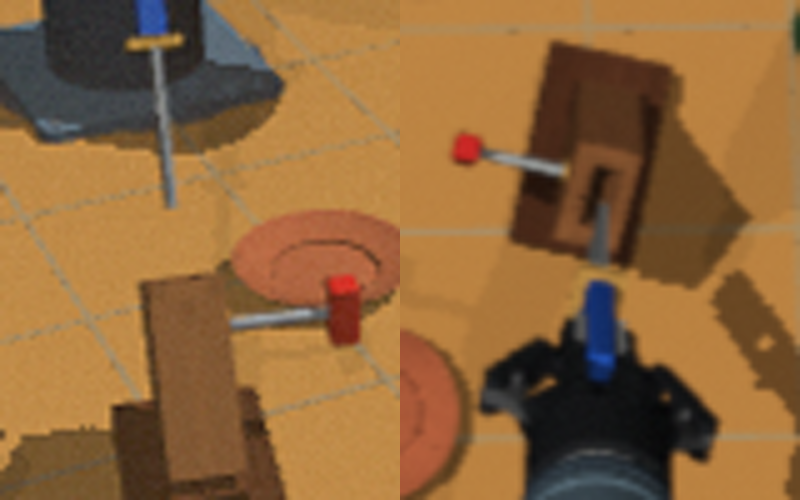

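The blade lines up with the slot axis. In the scene crop the tip is at (171,205), where it was predicted. In the top crop the slot is at (598,190), against a predicted mouth at (597,194). I correct by 1.7 mm and start inserting.

Request:
drive_tool(
  moves=[
    {"rx": 0,"ry": 0,"rz": 0,"x": -1.7,"y": -0.5,"z": 10,"hand": 5},
    {"rx": 0,"ry": 0,"rz": 0,"x": -1.7,"y": -0.5,"z": 25,"hand": 5},
    {"rx": 0,"ry": 0,"rz": 0,"x": -1.7,"y": -0.5,"z": 35,"hand": 5},
    {"rx": 0,"ry": 0,"rz": 0,"x": -1.7,"y": -0.5,"z": 42,"hand": 5},
    {"rx": 0,"ry": 0,"rz": 0,"x": -1.7,"y": -0.5,"z": 49,"hand": 5},
    {"rx": 0,"ry": 0,"rz": 0,"x": -1.7,"y": -0.5,"z": 55,"hand": 5},
    {"rx": 0,"ry": 0,"rz": 0,"x": -1.7,"y": -0.5,"z": 60,"hand": 5},
    {"rx": 0,"ry": 0,"rz": 0,"x": -1.7,"y": -0.5,"z": 60,"hand": 5},
    {"rx": 0,"ry": 0,"rz": 0,"x": -1.7,"y": -0.5,"z": 60,"hand": 5},
  ],
)

```text
time: 13.55
position: [0.4506, -0.1263, 0.2401]
orientation: [[0.222, 0.845, 0.487], [0.975, -0.193, -0.11], [0.001, 0.499, -0.867]]
force: [1.7, 3.1, -2.7]
gripper_width: 0.179
```

```bash
cat >> h.py <<'E'
def ins():
    from station import sense
    st=sense(); rel(tcp(0),RT,"seat"); print("force in holder axes",(RH.T@st["force"]).round(1))
E
python3 -c "
from h import *
ins()"
```

```text
seat target [ 0.486  -0.1334  0.1801] shift [ 0.9  1.4 70. ] turn [-0.07 -0.09  0.01] | t 13.55 q [-0.68 -0.18  2.13  0.33  0.74 -2.22] pos [ 0.4506 -0.1263  0.2401] F [ 1.7  3.1 -2.7] g 15.3
force in holder axes [-0.6  3.4 -2.8]
```

Request:
drive_tool(
  moves=[
    {"rx": 0,"ry": 0,"rz": 0,"x": 0.8,"y": 0.7,"z": 6,"hand": 5},
    {"rx": 0,"ry": 0,"rz": 0,"x": 0.8,"y": 0.7,"z": 13,"hand": 5},
    {"rx": 0,"ry": 0,"rz": 0,"x": 0.8,"y": 0.7,"z": 20,"hand": 5},
    {"rx": 0,"ry": 0,"rz": 0,"x": 0.8,"y": 0.7,"z": 27,"hand": 5},
    {"rx": 0,"ry": 0,"rz": 0,"x": 0.8,"y": 0.7,"z": 34,"hand": 5},
    {"rx": 0,"ry": 0,"rz": 0,"x": 0.8,"y": 0.7,"z": 40,"hand": 5},
    {"rx": 0,"ry": 0,"rz": 0,"x": 0.8,"y": 0.7,"z": 40,"hand": 5},
  ],
)

```text
time: 14.25
position: [0.4711, -0.1307, 0.2052]
orientation: [[0.223, 0.845, 0.486], [0.975, -0.193, -0.111], [0.001, 0.499, -0.867]]
force: [1.6, 2.7, -1.4]
gripper_width: 0.179
```

```bash
python3 -c "
from h import *
ins()"
```

```text
seat target [ 0.486  -0.1334  0.1801] shift [ 0.7  0.6 29.3] turn [-0.08 -0.04  0.01] | t 14.25 q [-0.65 -0.08  2.15  0.36  0.62 -2.24] pos [ 0.4711 -0.1307  0.2052] F [ 1.6  2.7 -1.4] g 15.3
force in holder axes [ 0.2  3.  -1.7]
```

Request:
drive_tool(
  moves=[
    {"rx": 0,"ry": 0,"rz": 0,"x": 0.6,"y": 0.3,"z": 6,"hand": 5},
    {"rx": 0,"ry": 0,"rz": 0,"x": 0.6,"y": 0.3,"z": 12,"hand": 5},
    {"rx": 0,"ry": 0,"rz": 0,"x": 0.6,"y": 0.3,"z": 18,"hand": 5},
    {"rx": 0,"ry": 0,"rz": 0,"x": 0.6,"y": 0.3,"z": 23,"hand": 5},
    {"rx": 0,"ry": 0,"rz": 0,"x": 0.6,"y": 0.3,"z": 26,"hand": 5},
    {"rx": 0,"ry": 0,"rz": 0,"x": 0.6,"y": 0.3,"z": 26,"hand": 5},
    {"rx": 0,"ry": 0,"rz": 0,"x": 0.6,"y": 0.3,"z": 26,"hand": 5},
  ],
)

```text
time: 14.95
position: [0.4841, -0.1332, 0.1838]
orientation: [[0.223, 0.844, 0.487], [0.975, -0.193, -0.111], [-0.0, 0.5, -0.866]]
force: [0.6, 0.7, -1.5]
gripper_width: 0.179
```

```bash
python3 -c "
from h import *
ins()"
```

```text
seat target [ 0.486  -0.1334  0.1801] shift [ 0.3 -0.2  4.2] turn [-0.01 -0.    0.03] | t 14.95 q [-0.63 -0.02  2.16  0.39  0.55 -2.26] pos [ 0.4841 -0.1332  0.1838] F [ 0.6  0.7 -1.5] g 15.2
force in holder axes [-0.4  0.8 -1.5]
```

Request:
drive_tool(
  moves=[
    {"rx": 0,"ry": 0,"rz": 0,"x": 0,"y": 0,"z": 2,"hand": 5},
    {"rx": 0,"ry": 0,"rz": 0,"x": 0,"y": 0,"z": 4,"hand": 5},
    {"rx": 0,"ry": 0,"rz": 0,"x": 0,"y": 0,"z": 6,"hand": 5},
    {"rx": 0,"ry": 0,"rz": 0,"x": 0,"y": 0,"z": 8,"hand": 5},
    {"rx": 0,"ry": 0,"rz": 0,"x": 0,"y": 0,"z": 8,"hand": 5},
    {"rx": 0,"ry": 0,"rz": 0,"x": 0,"y": 0,"z": 8,"hand": 5},
  ],
)

```text
time: 15.55
position: [0.4877, -0.1341, 0.1803]
orientation: [[0.221, 0.843, 0.49], [0.975, -0.19, -0.114], [-0.003, 0.503, -0.864]]
force: [-36.0, 7.9, 40.6]
gripper_width: 0.178
```

```bash
python3 -c "
from h import *
ins()"
```

```text
seat target [ 0.486  -0.1334  0.1801] shift [ 0.3 -1.6 -0.8] turn [0.22 0.08 0.19] | t 15.55 q [-0.62 -0.01  2.16  0.4   0.53 -2.27] pos [ 0.4877 -0.1341  0.1803] F [-36.    7.9  40.6] g 15.2
force in holder axes [-11.6  -0.4  53.6]
```

Seated: a firm axial stop of 54 N, within 1 mm of the predicted depth. I take the pressure off, release and back out along the axis.

Request:
drive_tool(
  moves=[
    {"rx": 0,"ry": 0,"rz": 0,"x": 0,"y": 0,"z": -3,"hand": 5},
    {"rx": 0,"ry": 0,"rz": 0,"x": 0,"y": 0,"z": -3,"hand": 40},
    {"rx": 0,"ry": 0,"rz": 0,"x": 0,"y": 0,"z": -3,"hand": 50},
    {"rx": 0,"ry": 0,"rz": 0,"x": 0,"y": 0,"z": -3,"hand": 50},
    {"rx": 0,"ry": 0,"rz": 0,"x": 0,"y": 0,"z": -3,"hand": 50},
    {"rx": 0,"ry": 0,"rz": 0,"x": 0,"y": 0,"z": -15,"hand": 50},
    {"rx": 0,"ry": 0,"rz": 0,"x": 0,"y": 0,"z": -35,"hand": 50},
    {"rx": 0,"ry": 0,"rz": 0,"x": 0,"y": 0,"z": -65,"hand": 50},
    {"rx": 0,"ry": 0,"rz": 0,"x": 0,"y": 0,"z": -100,"hand": 50},
    {"rx": 0,"ry": 0,"rz": 0,"x": 0,"y": 0,"z": -120,"hand": 50},
    {"rx": 0,"ry": 0,"rz": 0,"x": 0,"y": 0,"z": -120,"hand": 50},
    {"rx": 0,"ry": 0,"rz": 0,"x": 0,"y": 0,"z": -120,"hand": 50},
  ],
)

```text
time: 16.75
position: [0.4297, -0.1208, 0.2807]
orientation: [[0.223, 0.844, 0.488], [0.975, -0.193, -0.112], [-0.0, 0.5, -0.866]]
force: [-0.1, 0.3, 0.0]
gripper_width: 0.584
```

```bash
python3 - <<'E'
from h import *
s=cam("scene");t=cam("top")
for c,n in((s,"s"),(t,"t")): print(n,"mouth, handle base, handle top",pr(c,[H0,H0+RH[:,2]*.006,H0+RH[:,2]*.096]).round(1).tolist())
a=crop(s,(230,140,310,240),5);b=crop(t,(325,180,405,280),5);cv2.imwrite("pics/p2.png",np.hstack([a,b]))
# knob: out position at y=65+25.5 grasp; above it
rel(bp(-25,91,250),down(YB),"above knob")
rel(bp(-25,0,250)+[0,0,.1],down(YB),"x")
E
```

```text
s mouth, handle base, handle top [[265.2, 195.2], [265.0, 193.2], [261.2, 161.7]]
t mouth, handle base, handle top [[364.4, 218.8], [364.4, 219.6], [364.5, 232.3]]
above knob target [ 0.5514 -0.055   0.25  ] shift [90.9 75.8 77.6] turn [ 23.36 -23.47  87.79] | t 16.85 q [-0.71 -0.27  2.09  0.31  0.87 -2.21] pos [ 0.4294 -0.1204  0.2794] F [-0.2  0.7  0.1] g 50.1
x target [ 0.5311 -0.1437  0.35  ] shift [ -0.  125.7  -9.2] turn [ 23.36 -23.47  87.79] | t 16.85 q [-0.71 -0.27  2.09  0.31  0.87 -2.21] pos [ 0.4294 -0.1204  0.2794] F [-0.2  0.7  0.1] g 50.1
```

View pics/p2.png

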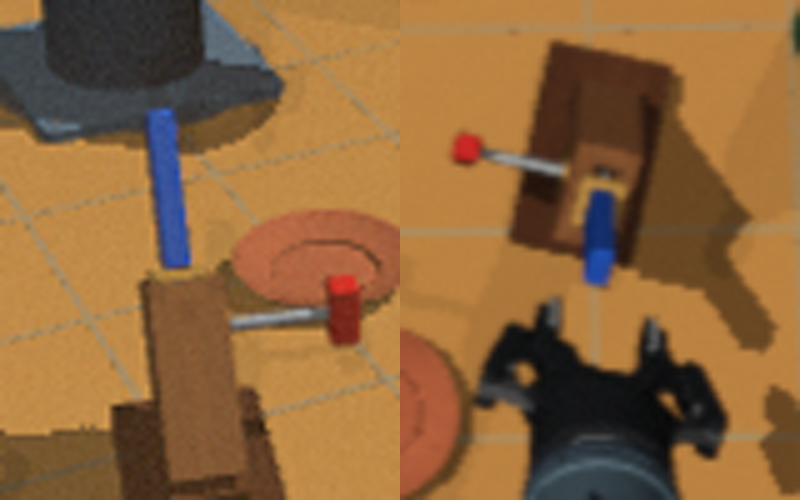

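The collar sits on the block (scene crop (182,272)) and the handle lies on the slot axis, with its top at (161,110) against a predicted (156,108). Now I move clear, up and left, and turn the tool vertical over the knob.

Request:
drive_tool(
  moves=[
    {"rx": 0,"ry": 0,"rz": 0,"x": 0,"y": 0,"z": -30,"hand": 50},
    {"rx": 0,"ry": 0,"rz": 0,"x": 35,"y": 8,"z": -60,"hand": 50},
    {"rx": 0,"ry": 0,"rz": 0,"x": 75,"y": 18,"z": -71,"hand": 50},
    {"rx": 0,"ry": 0,"rz": 0,"x": 88,"y": 18,"z": -71,"hand": 50},
    {"rx": 0,"ry": 0,"rz": 0,"x": 88,"y": 18,"z": -71,"hand": 50},
    {"rx": 0,"ry": 0,"rz": 0,"x": 88,"y": 18,"z": -71,"hand": 50},
  ],
)

```text
time: 17.45
position: [0.4296, -0.0299, 0.3497]
orientation: [[0.221, 0.846, 0.485], [0.975, -0.192, -0.11], [0.0, 0.497, -0.868]]
force: [-0.9, 0.2, -1.0]
gripper_width: 0.585
```

```bash
python3 - <<'E'
from h import *
rel(bp(-25,93,250),down(YB),"above knob")
E
```

```text
above knob target [ 0.5519 -0.0531  0.25  ] shift [  4.4  58.3 148.4] turn [ 23.34 -23.42  87.92] | t 17.45 q [-0.4  -0.34  1.97  0.11  1.01 -1.78] pos [ 0.4296 -0.0299  0.3497] F [-0.9  0.2 -1. ] g 49.9
```

Request:
drive_tool(
  moves=[
    {"rx": 2,"ry": -2,"rz": 7.5,"x": 0,"y": 5,"z": 12,"hand": 60},
    {"rx": 4,"ry": -4,"rz": 15,"x": 1,"y": 10,"z": 25,"hand": 60},
    {"rx": 6,"ry": -6,"rz": 22.5,"x": 1,"y": 15,"z": 38,"hand": 60},
    {"rx": 8,"ry": -8,"rz": 30,"x": 2,"y": 20,"z": 50,"hand": 60},
    {"rx": 10,"ry": -10,"rz": 37.5,"x": 2,"y": 25,"z": 63,"hand": 60},
    {"rx": 12,"ry": -12,"rz": 45,"x": 2,"y": 30,"z": 76,"hand": 60},
    {"rx": 14,"ry": -14,"rz": 52.5,"x": 3,"y": 35,"z": 90,"hand": 60},
    {"rx": 16,"ry": -16,"rz": 60,"x": 3,"y": 40,"z": 103,"hand": 60},
    {"rx": 18,"ry": -18,"rz": 67.5,"x": 4,"y": 45,"z": 115,"hand": 60},
    {"rx": 20,"ry": -20,"rz": 75,"x": 4,"y": 50,"z": 128,"hand": 60},
    {"rx": 22,"ry": -22,"rz": 82.5,"x": 4,"y": 55,"z": 140,"hand": 60},
    {"rx": 23.3,"ry": -23.4,"rz": 87.9,"x": 4.4,"y": 58.3,"z": 148.4,"hand": 60},
  ],
)

```text
time: 18.65
position: [0.5525, -0.0561, 0.2496]
orientation: [[0.973, -0.232, -0.001], [-0.232, -0.973, 0.002], [-0.001, -0.001, -1.0]]
force: [0.1, 0.7, 0.0]
gripper_width: 0.705
```

Request:
drive_tool(
  moves=[
    {"rx": 0,"ry": 0,"rz": 0,"x": 0,"y": 0,"z": 0,"hand": 60},
    {"rx": 0,"ry": 0,"rz": 0,"x": 0,"y": 0,"z": 0,"hand": 60},
    {"rx": 0,"ry": 0,"rz": 0,"x": 0,"y": 0,"z": 0,"hand": 60},
  ],
)

```text
time: 18.95
position: [0.5517, -0.0543, 0.2519]
orientation: [[0.975, -0.224, 0.003], [-0.224, -0.975, -0.001], [0.004, 0.001, -1.0]]
force: [0.7, 0.0, 0.6]
gripper_width: 0.7
```

```bash
python3 - <<'E'
from h import *
rel([.5520,-.0540,.106],down(YB),"knob")
E
```

```text
knob target [ 0.552 -0.054  0.106] shift [ -0.3  -0.5 145.9] turn [ 0.04 -0.2  -0.03] | t 18.95 q [-0.3   0.26  1.52 -0.    1.35 -0.07] pos [ 0.5517 -0.0543  0.2519] F [0.7 0.  0.6] g 59.8
```

Request:
drive_tool(
  moves=[
    {"rx": 0,"ry": 0,"rz": 0,"x": -0.3,"y": -0.5,"z": 40,"hand": 60},
    {"rx": 0,"ry": 0,"rz": 0,"x": -0.3,"y": -0.5,"z": 80,"hand": 60},
    {"rx": 0,"ry": 0,"rz": 0,"x": -0.3,"y": -0.5,"z": 115,"hand": 60},
    {"rx": 0,"ry": 0,"rz": 0,"x": -0.3,"y": -0.5,"z": 135,"hand": 60},
    {"rx": 0,"ry": 0,"rz": 0,"x": -0.3,"y": -0.5,"z": 145,"hand": 60},
    {"rx": 0,"ry": 0,"rz": 0,"x": -0.3,"y": -0.5,"z": 145,"hand": 60},
    {"rx": 0,"ry": 0,"rz": 0,"x": -0.3,"y": -0.5,"z": 145,"hand": 10},
    {"rx": 0,"ry": 0,"rz": 0,"x": -0.3,"y": -0.5,"z": 145,"hand": 10},
    {"rx": 0,"ry": 0,"rz": 0,"x": -0.3,"y": -0.5,"z": 145,"hand": 10},
    {"rx": 0,"ry": 0,"rz": 0,"x": -0.3,"y": -0.5,"z": 145,"hand": 10},
    {"rx": 0,"ry": 0,"rz": 0,"x": -0.3,"y": -0.5,"z": 145,"hand": 10},
    {"rx": 0,"ry": 0,"rz": 0,"x": -0.3,"y": -0.5,"z": 145,"hand": 10},
  ],
)

```text
time: 20.15
position: [0.5522, -0.0534, 0.1087]
orientation: [[0.974, -0.224, 0.003], [-0.224, -0.975, -0.002], [0.004, 0.001, -1.0]]
force: [-4.9, 1.0, 7.4]
gripper_width: 0.2
```

```bash
python3 - <<'E'
from h import *
rel(bp(-25,63.5,106),down(YB),"knob home")
E
```

```text
knob home target [ 0.5453 -0.0818  0.106 ] shift [-0.3 29.2  2.7] turn [ 0.04 -0.21 -0.07] | t 20.15 q [-0.3   0.4   1.71 -0.    1.03 -0.07] pos [ 0.5522 -0.0534  0.1087] F [-4.9  1.   7.4] g 17.1
```

Request:
drive_tool(
  moves=[
    {"rx": 0,"ry": 0,"rz": 0,"x": 0,"y": 5,"z": 0,"hand": 10},
    {"rx": 0,"ry": 0,"rz": 0,"x": 0,"y": 10,"z": 0,"hand": 10},
    {"rx": 0,"ry": 0,"rz": 0,"x": 0,"y": 15,"z": 0,"hand": 10},
    {"rx": 0,"ry": 0,"rz": 0,"x": 0,"y": 20,"z": 0,"hand": 10},
    {"rx": 0,"ry": 0,"rz": 0,"x": 0,"y": 24,"z": 0,"hand": 10},
    {"rx": 0,"ry": 0,"rz": 0,"x": 0,"y": 24,"z": 0,"hand": 10},
    {"rx": 0,"ry": 0,"rz": 0,"x": 0,"y": 24,"z": 0,"hand": 10},
  ],
)

```text
time: 20.85
position: [0.5468, -0.0767, 0.1086]
orientation: [[0.974, -0.225, 0.003], [-0.225, -0.974, -0.001], [0.004, 0.001, -1.0]]
force: [-4.3, 1.5, 7.4]
gripper_width: 0.2
```

```bash
python3 - <<'E'
from h import *
rel(bp(-25,63.5,106),down(YB),"knob home")
E
```

```text
knob home target [ 0.5453 -0.0818  0.106 ] shift [-0.3  5.3  2.6] turn [ 0.04 -0.21 -0.08] | t 20.85 q [-0.34  0.39  1.72 -0.    1.03 -0.11] pos [ 0.5468 -0.0767  0.1086] F [-4.3  1.5  7.4] g 17.0
```

Request:
drive_tool(
  moves=[
    {"rx": 0,"ry": 0,"rz": 0,"x": 0,"y": 2,"z": 0,"hand": 10},
    {"rx": 0,"ry": 0,"rz": 0,"x": 0,"y": 4,"z": 0,"hand": 10},
    {"rx": 0,"ry": 0,"rz": 0,"x": 0,"y": 6,"z": 0,"hand": 10},
    {"rx": 0,"ry": 0,"rz": 0,"x": 0,"y": 8,"z": 0,"hand": 10},
    {"rx": 0,"ry": 0,"rz": 0,"x": 0,"y": 8,"z": 0,"hand": 10},
    {"rx": 0,"ry": 0,"rz": 0,"x": 0,"y": 8,"z": 0,"hand": 10},
  ],
)

```text
time: 21.45
position: [0.5458, -0.0809, 0.1087]
orientation: [[0.974, -0.225, 0.005], [-0.225, -0.974, 0.004], [0.004, -0.005, -1.0]]
force: [-0.2, 16.1, 9.9]
gripper_width: 0.203
```

```bash
python3 - <<'E'
from h import *
rel(bp(-25,63.5,106),down(YB),"knob home")
E
```

```text
knob home target [ 0.5453 -0.0818  0.106 ] shift [-0.2  1.1  2.7] turn [-0.3  -0.24 -0.09] | t 21.45 q [-0.35  0.39  1.72  0.01  1.03 -0.13] pos [ 0.5458 -0.0809  0.1087] F [-0.2 16.1  9.9] g 17.3
```

The stop came after 28.2 mm of travel, which matches the full stroke. I give one small extra push, release and rise clear.

Request:
drive_tool(
  moves=[
    {"rx": 0,"ry": 0,"rz": 0,"x": 0,"y": 1.5,"z": 0,"hand": 10},
    {"rx": 0,"ry": 0,"rz": 0,"x": 0,"y": 1.5,"z": 0,"hand": 10},
    {"rx": 0,"ry": 0,"rz": 0,"x": 0,"y": 0,"z": 0,"hand": 60},
    {"rx": 0,"ry": 0,"rz": 0,"x": 0,"y": 0,"z": 0,"hand": 60},
    {"rx": 0,"ry": 0,"rz": 0,"x": 0,"y": 0,"z": 0,"hand": 60},
    {"rx": 0,"ry": 0,"rz": 0,"x": 0,"y": 0,"z": 0,"hand": 60},
    {"rx": 0,"ry": 0,"rz": 0,"x": 0,"y": 0,"z": -20,"hand": 60},
    {"rx": 0,"ry": 0,"rz": 0,"x": 0,"y": 0,"z": -60,"hand": 60},
    {"rx": 0,"ry": 0,"rz": 0,"x": 0,"y": 0,"z": -110,"hand": 60},
    {"rx": 0,"ry": 0,"rz": 0,"x": 0,"y": -50,"z": -150,"hand": 60},
    {"rx": 0,"ry": 0,"rz": 0,"x": 0,"y": -100,"z": -150,"hand": 60},
    {"rx": 0,"ry": 0,"rz": 0,"x": 0,"y": -150,"z": -150,"hand": 60},
  ],
)

```text
time: 22.65
position: [0.5774, 0.0506, 0.2593]
orientation: [[0.974, -0.228, 0.008], [-0.228, -0.974, -0.002], [0.009, 0.0, -1.0]]
force: [0.2, -0.2, 0.3]
gripper_width: 0.698
```

Request:
drive_tool(
  moves=[
    {"rx": 0,"ry": 0,"rz": 0,"x": 0,"y": -50,"z": 0,"hand": 60},
    {"rx": 0,"ry": 0,"rz": 0,"x": 0,"y": -60,"z": 0,"hand": 60},
    {"rx": 0,"ry": 0,"rz": 0,"x": 0,"y": -60,"z": 0,"hand": 60},
  ],
)

```text
time: 22.95
position: [0.5895, 0.1104, 0.2563]
orientation: [[0.975, -0.222, 0.003], [-0.222, -0.975, -0.002], [0.003, 0.001, -1.0]]
force: [0.1, -0.4, 0.3]
gripper_width: 0.706
```

```bash
python3 - <<'E'
from h import *
state()
s=cam("scene");t=cam("top")
for c,n,r in((s,"s",(270,180,325,225)),(t,"t",(320,180,372,235))):
    print(n,"home knob px",pr(c,[bp(-25,63.5,100),bp(-25,63.5,120)]).round(1).tolist(),[(int(b[0]),b[1].round(1)) for b in blobs(c,(0,190,90),(5,255,255),r)])
a=crop(s,(230,140,310,240),5);b=crop(t,(325,180,405,280),5);cv2.imwrite("pics/f1.png",np.hstack([a,b]))
for n,c in(("scene",s),("top",t)):
    d=cv2.absdiff(c["frame"],cam(n,0)["frame"]).max(2)>45
    k,l,S,C=cv2.connectedComponentsWithStats(d.astype(np.uint8)); print(n,[(S[i,:5].tolist()) for i in range(1,k) if S[i,4]>25])
E
```

```text
target [0. 0. 0.] shift [-551.2  238.3  254.6] turn [-178.81   20.09   -0.29] | t 22.95 q [ 0.    0.34  1.4  -0.    1.4   0.22] pos [0.5895 0.1104 0.2563] F [ 0.1 -0.4  0.3] g 60.3
s home knob px [[288.4, 202.9], [288.2, 197.1]] [(47, array([288.8, 201.7]))]
t home knob px [[346.2, 211.0], [346.6, 210.5]] [(22, array([346.1, 210.8]))]
scene [[214, 0, 34, 84, 599], [228, 0, 46, 84, 2032], [361, 0, 34, 18, 472], [396, 0, 6, 17, 69], [73, 25, 10, 20, 41], [363, 32, 20, 7, 80], [371, 40, 11, 6, 27], [350, 46, 12, 9, 49], [363, 50, 17, 34, 249], [61, 65, 26, 4, 31], [357, 64, 6, 9, 28], [64, 77, 18, 4, 47], [77, 77, 42, 53, 543], [77, 82, 11, 11, 32], [347, 85, 30, 24, 279], [225, 91, 6, 16, 65], [347, 110, 27, 48, 879], [268, 115, 29, 35, 475], [74, 126, 6, 12, 30], [192, 145, 34, 9, 91], [41, 155, 230, 92, 7007], [236, 159, 14, 7, 57], [365, 158, 13, 30, 210], [360, 188, 17, 17, 111], [324, 210, 27, 7, 132], [277, 215, 19, 8, 61], [285, 231, 15, 9, 62]]
top [[167, 152, 455, 248, 34779], [338, 204, 14, 12, 70], [351, 211, 13, 6, 34], [335, 217, 107, 106, 4224], [582, 340, 20, 7, 68]]
```

View pics/f1.png

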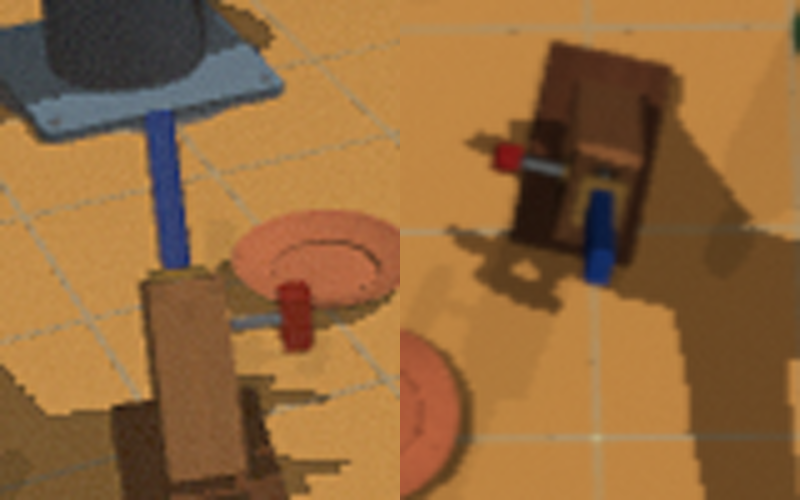

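The knob is at its home pixels (within 0.4 px in the top view), the collar is flat on the block, and the arm is clear with no force. I hand it in.

```bash
python3 -c "
from station import finish_job
print(finish_job())"
```

```text
the job is handed in; nothing more can be done
None
```

The scraper is in the block with its collar down on the top face. The knob is pushed home across it, and I handed the job in at about 23 s of robot time. `finish_job` gave no verdict.

**What I did**
- **Knob out:** I pulled the knob until it stopped against 27 N.
- **Scraper:** I lifted the blue scraper from the stand and checked that it sat straight in the hand. I slid it down the slot until it stopped at 54 N axial, within 1 mm of the predicted depth. Then I let go.
- **Knob in:** I pushed the knob in until it stopped, after 28.2 mm of travel.

**Last checks**
- **Position:** The last pictures show the collar on the block. The knob is at its predicted home position, within 0.4 px in the top view.
- **Arm:** It was clear of everything and felt no force.
- **Other things on the sill:** An automatic before/after comparison was swamped by the arm and its shadow. I saw no sign that anything else moved, but I did not measure each item.

**One disagreement:** the first pull moved the knob only about 25.5 mm, not the full 28 mm. The first pictures suggest it started about 2.5 mm out, though a slight slip of the grip is also possible.

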